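# Ratchet the sample clamp down on the tin

### The job

Two small ratchet clamps stand on the bench, one with the round metal sample tin under its foot, the other with the rubber stopper. Tighten the clamp with the tin: swing its lever back and forth by the black knob (clockwise seen from above is the working stroke, the way back only clicks) until the foot is fully down and pressing on the tin. Leave the tin standing under the foot and do not turn the other clamp's screw.

Things in the scene. Friction and masses are not known exactly. Their poses are not given: they have to be found in the camera images.
- clamp_tin: Fixed ratchet clamp with the tin under its foot. Base plate 110 x 150 x 12 mm, two columns, bridge (top 90 mm up), level lever on top pointing out over the front (-x), which swings only 40 degrees each side between two stop pins. Origin: centre of the base's underside, on the screw axis (stem top 136 mm up). Its twin has the rubber stopper under its foot; either may be the left one.
- knob_tin (a point): Grip point of that clamp's lever: upright round black knob, 22 mm across, from 112 to 160 mm above the bench; the point lies on the knob's axis, 140 mm up and 105 mm from the screw's axis. The lever (18 mm wide, top 112 mm up) runs from the screw's axis to the knob, so it also gives the lever's direction. 3 to 7 N at the knob work it.
- screw_tin (a joint): Turn of that clamp's screw, rad, clockwise from above; starts at 0 to 0.35, stops at 2.6. The foot (42 mm, sprung rubber face) sinks 5 mm per rad, meets the lid at 2.4, presses more and more up to 2.6. Only clockwise lever strokes turn it (lever towards the robot: knob to the robot's left), after up to 20 degrees of slack: two to four full strokes. The way back leaves it. At 2.6 strokes only slip.
- sample_tin: Round flat screw-lid tin of plain metal, 60 mm in diameter, 28 mm high, loose on the clamp's base plate under the foot. Origin: centre of its underside.
- screw_other (a joint): The same reading for the other clamp's screw (the one with the rubber stopper, 32 mm wide, 30 mm high), rad; starts at 0 and is to stay there.
Mind the look-alikes: they are no part of the job. What is shaped like the part that bears screw_other but pink is not meant.

How it is judged (in metres and radians):
At the end, for the whole second after the job is handed in: The screw of the clamp with the tin has turned past 2.5 rad and is at rest (foot pressing on the lid), the tin stands flat with its centre within 15 mm of the screw's axis, and the other clamp's screw has turned less than 0.2 rad (value of joint screw_tin above 2.5 rad and velocity of joint screw_tin below 0.1 rad/s and horizontal distance between sample_tin and clamp_tin below 0.015 m and angle between sample_tin's own z axis and vertical below 0.1 rad and value of joint screw_other below 0.2 rad); the robot touches nothing.
It fails at once if the other clamp's screw is turned by 0.2 rad or more (value of joint screw_other above 0.2 rad).
It also fails if it takes over 51 s, if anything falls off the work surface, if the arm or the gripper's body presses on something with over 40 N, if the wrist force passes 120 N, or if a joint passes its speed limit or range.

### The arm

A 6-joint arm with a two-finger parallel gripper is mounted at the origin on a cart in front of the work surface, level with it; the furniture and walls round the work are solid. World frame = base frame: x ahead of the robot, y to its left, z up, the work surface at z = 0. Lengths are in mm, angles in rad, forces in N, time in s.
With the tool pointing down it reaches from about 350 to 975 mm from the base axis. Payload 7.1 kg.
Tool frame: the origin (TCP) lies at the very end of the fingers, on their centre line; the grasp point (between the pads) lies 19 mm behind it; z points along the fingers, y is the direction in which the jaws open and shut (so a half turn about z gives the same grasp; the last joint's range is limited). The gripper opens to 88 mm and grips with 3 to 60 N. Pads are 20 mm wide; open, the fingers measure 115 mm over their backs; the gripper's body (75 mm by 178 mm) begins 61 mm behind the grasp point.
Start: joints at [1.232, 0.423, 1.63, -0, 1.089, -0.019], TCP at [196.453, 593.305, 222.675] pointing down, gripper open.
Joint ranges: [-3, 3], [-0.9, 2.11], [0.09, 2.58], [-1.31, 4.45], [0.11, 2.69], [-2.54, 2.54]. Speed limits (rad/s): [2.39, 2.39, 3.01, 3.14, 3.14, 3.14].

### API

Orientations are given as a rotation vector (axis times angle).
In Python, from workcell import * gives the robot as it stands.
- The arm moves only by the tool play_rows, never from a script. Its argument "plan" is text: rows parted by semicolons, each of 7 numbers parted by spaces: the finger opening in cm, from 0 to 8.78, then the shift along the tool's x, y, z in cm, then the turn, a rotation vector about the tool's x, y, z in degrees. A call has 1 to 20 rows; each row shifts and turns the commanded pose from where the row before left it, along the tool's axes as they then stand; what a row does not reach is not made up. A row lasts 1/8 s, in which the tool goes at most 62.5 mm and 10.7 degrees, less where a joint would pass 70% of its speed; a pose out of reach is approached as far as the arm can. A call is refused whole if a number of a shift passes 6.25 or a number of a turn 10.7, either way. A call with a gripper value outside its range is refused whole. The fingers move at their own pace and stop on an object; the grip force is fixed at half the most. Time passes only in rows, so rows that do not move let the fingers close. It gives the time, the measured TCP pose, the force and the opening at its end, in the units of the state.
- get_obs(): the state, without advancing time (a new reading comes with each control period).
- get_image(name): name is "scene" or "top"; returns a dict with "pixels" (400x640x3 uint8, red, green, blue), "range_z" (400x640 float32, mm along the optical axis (not along the pixel's ray), 0 where there is no reading), "fx", "fy", "cx", "cy" (pixels), "distortion" ([k1, k2, p1, p2, k3] as OpenCV has them; the pictures are not rectified), "eye" and "attitude" of the camera in the world. Camera axes: x right, y down, z forward; pixel columns grow to the right and rows downward; lengths in mm; the calibration is good to about 2 mm. A picture is of the moment at which its call begins.
- close_job(): hands the job in, once; it reports no verdict.
The state is a dict: "t": time; "qpos": joint angles; "qvel": joint speeds; "joint_torque": joint torques, N m; "ee_pos": TCP position; "orientation": TCP orientation; "ft_force": force on the tool from outside, world axes, zero at the start; "moment": the same for the moment, N m; "width": finger opening in mm.
Only numpy, scipy, OpenCV 4.12 (cv2) and the standard library are available. Lean on these libraries where they do the work, as an engineer would, in place of code of your own. Each camera call takes 0.05 s, during which the arm holds its last target. There are 200 camera calls.

## Working session

There is one attempt and no reset: what is moved stays moved. The work goes in short steps, Python scripts to look and compute and a tool call to move; the robot and the scene stay as the last step left them, time stands still between calls to the robot, and variables do not carry over. Pictures are saved under pics/ and viewed, about 8 in all and at most 12, crops included, and the job is handed in when it is done.

Besides the shell and the picture viewer there is one more tool, called after "Request:" as a command line: name --argument value ..., lists and objects as JSON in quotes. play_rows: Moves the arm, as the interface text tells. Its arguments: {"type":"object","properties":{"plan":{"type":"string"}},"required":["plan"]}

```bash
mkdir -p pics && ls && cat > h.py <<'E'
from workcell import *
import numpy as np, cv2
from scipy.spatial.transform import Rotation as R
def grab(n,f):
    d=get_image(n); cv2.imwrite('pics/'+f+'.png',cv2.cvtColor(d['pixels'],cv2.COLOR_RGB2BGR)); np.save('pics/'+f+'.npy',d,allow_pickle=True); return d
E
python3 - <<'E'
from h import *
for n in('scene','top'):
    d=grab(n,n+'0'); print(n,d['fx'],d['fy'],d['cx'],d['cy'],d['distortion'],d['eye'],d['attitude'])
print(get_obs())
a=cv2.imread('pics/scene0.png');b=cv2.imread('pics/top0.png')
E
```

```text
pics
scene 503.9351948949257 503.9351948949257 325.3280133684405 196.66769096483378 [-0.04464052  0.          0.          0.          0.        ] [ -572.38200866 -1121.01363012  1167.1284493 ] [-2.02399512  0.70730471 -0.42506606]
top 485.994475971858 485.994475971858 316.8325934808098 198.31838502104515 [-0.06874677  0.          0.          0.          0.        ] [-524.51329259  572.27025677 1513.46048934] [-1.51641904  2.16881991 -0.75954331]
{'t': 0.1, 'qpos': array([ 1.23197522e+00,  4.23781422e-01,  1.63062255e+00,  1.11616006e-06,
        1.08857902e+00, -1.89920592e-02]), 'qvel': array([ 0.0002613 , -0.00158072, -0.00240545, -0.00053631,  0.00104556,
       -0.00149551]), 'joint_torque': array([ 5.19615460e-04, -5.45616353e+01, -2.74325609e+01,  6.44970476e-02,
        1.88517506e-02, -4.89409149e-05]), 'ee_pos': array([196.30471008, 592.8372045 , 221.96528207]), 'orientation': array([-5.00208940e-01, -3.10126268e+00,  2.14863604e-03]), 'ft_force': array([ 0.39307017,  0.13678321, -0.21808835]), 'moment': array([-0.00839325, -0.05162571, -0.03381392]), 'width': 87.615208585279}
```

View pics/scene0.png

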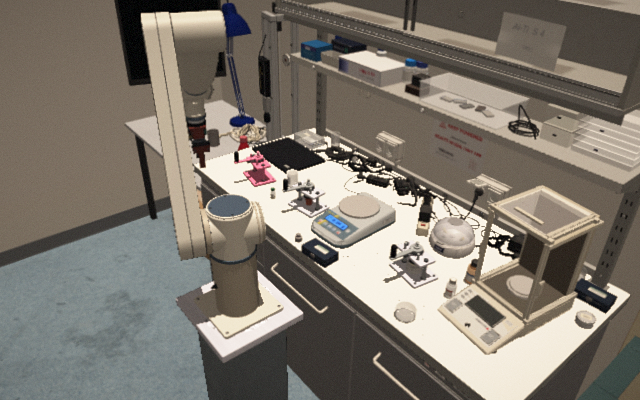

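View pics/top0.png

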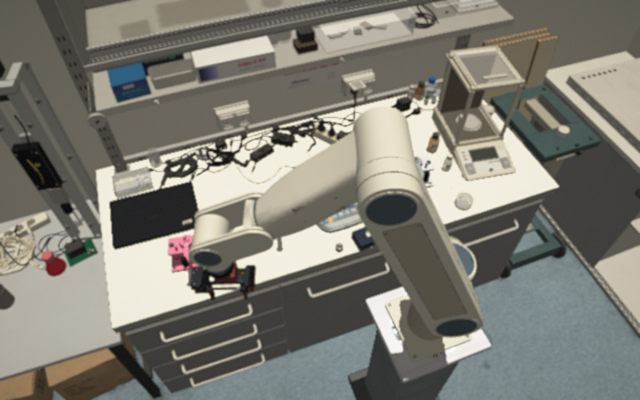

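Three clamps are in the scene view: pink at about (258,168), a steel one at (309,198) and a steel one at (412,262). The pink one is the look-alike. I'll enlarge the two steel ones to see which holds the tin.

```bash
python3 - <<'E'
from h import *
a=cv2.imread('pics/scene0.png')
c=[cv2.resize(a[y:y+70,x:x+65],(390,420),interpolation=cv2.INTER_CUBIC) for x,y in((277,158),(378,228))]
cv2.imwrite('pics/crop0.png',np.hstack(c))
E
```

```text
(no output)
```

View pics/crop0.png

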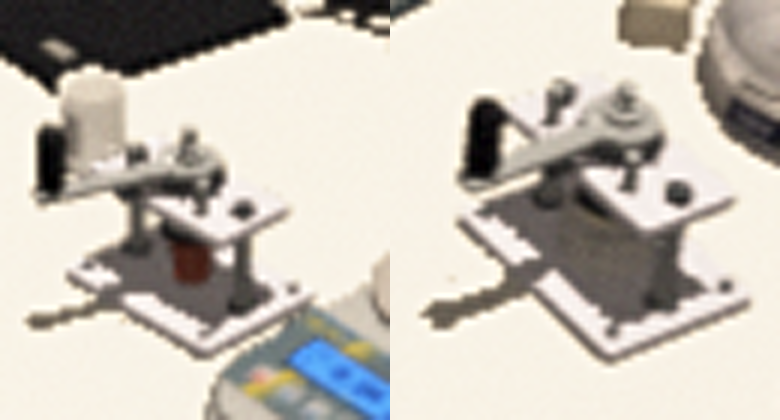

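The crop shows the left steel clamp (309,198) with a red-brown rubber stopper under its foot. The right steel clamp (412,262) has the round, flat metal tin, so that one is `clamp_tin`. Next I'll measure it.

```bash
cat >> h.py <<'E'
def ray(d,u,v):
    K=np.array([[d['fx'],0,d['cx']],[0,d['fy'],d['cy']],[0,0,1]])
    p=cv2.undistortPoints(np.array([[[u,v]]],float),K,np.array(d['distortion']))[0,0]
    return R.from_rotvec(d['attitude']).apply([p[0],p[1],1])
def on(d,u,v,z):
    r=ray(d,u,v); return d['eye']+r*(z-d['eye'][2])/r[2]
def cloud(d):
    K=np.array([[d['fx'],0,d['cx']],[0,d['fy'],d['cy']],[0,0,1]])
    g=np.stack(np.meshgrid(np.arange(640.),np.arange(400.)),-1).reshape(-1,1,2)
    p=cv2.undistortPoints(g,K,np.array(d['distortion'])).reshape(400,640,2)
    z=d['range_z'][...,None]
    return R.from_rotvec(d['attitude']).apply(np.concatenate([p*z,z],-1).reshape(-1,3)).reshape(400,640,3)+d['eye']
E
python3 - <<'E'
from h import *
np.set_printoptions(precision=1,suppress=True)
d=np.load('pics/scene0.npy',allow_pickle=True).item()
for n,u,v,z in(('knobtop',394.2,245.3,160),('knobbot',392.2,258.2,112),('stem',417.5,243,136),('cornL',389.7,265,12),('cornF',414.7,287.2,12),('cornR',437.7,278,12)):
    print(n,on(d,u,v,z))
P=cloud(d)
m=np.zeros((400,640),bool); m[228:298,378:443]=1
Z=P[...,2]
k=m&(d['pixels'].max(-1)<45)&(Z>118)&(Z<165)
print('knob',k.sum(),P[k].min(0),P[k].max(0),np.median(P[k],0))
b=m&(Z>84)&(Z<96); pts=P[b][:,:2].astype(np.float32); print('bridge',b.sum(),cv2.minAreaRect(pts))
b=m&(Z>7)&(Z<17); pts=P[b][:,:2].astype(np.float32); print('base',b.sum(),cv2.minAreaRect(pts))
# obstacles round about
w=(np.abs(P[...,0]-500)<350)&(np.abs(P[...,1]+200)<400)&(Z>30)
H={}
for p in P[w]:
    c=(int(p[0]//50)*50,int(p[1]//50)*50); H[c]=max(H.get(c,0),p[2])
xs=range(150,850,50)
print('y\\x',*xs)
for y in range(200,-600,-50): print(y,*[int(H.get((x,y),0)) for x in xs])
E
```

```text
knobtop [ 479.9 -225.7  160. ]
knobbot [ 471.9 -230.2  112. ]
stem [ 578.8 -244.8  136. ]
cornL [ 535.  -168.3   12. ]
cornF [ 516.5 -307.1   12. ]
cornR [ 617.3 -324.6   12. ]
knob 51 [ 465.3 -238.6  120.2] [ 481.7 -222.4  164.2] [ 472.8 -230.9  142.5]
bridge 324 ((641.4549560546875, -245.7602996826172), (144.9126434326172, 224.0381317138672), 86.22618103027344)
base 666 ((623.738525390625, -187.9755401611328), (427.3951110839844, 240.3573760986328), 45.97068405151367)
y\x 150 200 250 300 350 400 450 500 550 600 650 700 750 800
200 0 0 0 0 0 0 0 0 0 0 0 0 0 0
150 0 0 0 0 35 42 55 68 97 97 98 777 706 515
100 0 0 0 36 41 45 55 99 98 101 100 777 705 514
50 0 0 0 44 46 43 57 67 97 98 99 874 705 583
0 0 0 0 45 45 42 57 71 97 98 98 882 705 588
-50 0 0 0 42 43 44 0 0 0 0 0 777 705 587
-100 0 0 0 0 0 0 0 0 0 0 0 778 705 588
-150 0 0 0 0 0 0 0 0 0 0 0 778 706 588
-200 0 0 0 0 0 0 0 0 115 96 0 778 705 588
-250 0 0 0 0 0 0 167 120 144 114 0 777 705 588
-300 0 0 0 0 0 0 0 117 123 95 0 777 706 587
-350 0 0 0 0 37 36 0 95 103 91 0 905 705 587
-400 0 0 0 0 38 35 0 0 83 0 94 903 940 509
-450 0 0 0 0 38 37 42 52 83 379 96 901 948 510
-500 0 0 0 0 0 0 48 64 72 393 394 901 949 950
-550 0 0 0 0 0 0 48 66 74 391 394 899 950 950
```

Request:
play_rows --plan "8.7 0 -3.2 -2.7 0 0 0;8.7 0 -3.2 -2.7 0 0 0;8.7 0 -3.2 -2.7 0 0 0;8.7 -5 -0.23 0 0 0 5.4;8.7 -5 -0.23 0 0 0 5.4;8.7 -5 -0.23 0 0 0 5.4;8.7 -5 -0.23 0 0 0 5.4;8.7 -5 -0.23 0 0 0 5.4;8.7 -5 -0.23 0 0 0 5.4;8.7 -5 -0.23 0 0 0 5.4;8.7 -5 -0.23 0 0 0 5.4;8.7 -5 -0.23 0 0 0 5.4;8.7 -5 -0.23 0 0 0 5.4;8.7 -5 -0.23 0 0 0 5.4;8.7 -5 -0.23 0 0 0 5.4;8.7 -5 -0.23 0 0 0 5.4;8.7 -5 -0.23 0 0 0 5.4;8.7 -5 -0.23 0 0 0 5.4;8.7 -5 -0.23 0 0 0 5.4;8.7 -5 -0.23 0 0 0 5.4"

```text
t: 2.6
ee_pos: [498.3, -186.1, 303.4]
orientation: [-2.578, -1.795, 0.0]
ft_force: [0.3, 0.0, -1.0]
width: 86.8
```

Request:
play_rows --plan "8.7 0 0 0 0 0 9.85;8.7 0 0 0 0 0 9.85;8.7 0 0 0 0 0 9.85;8.7 0 0 0 0 0 9.85;8.7 0 0 0 0 0 9.85;8.7 0 0 0 0 0 9.85;8.7 0 0 0 0 0 9.85;8.7 0 0 0 0 0 9.85;8.7 -0.78 2.25 3 0 0 0;8.7 -0.78 2.25 3 0 0 0;8.7 0 0 2.7 0 0 0;8.7 0 0 2.6 0 0 0;8.7 0 0 0 0 0 0"

```text
t: 4.22
ee_pos: [475.0, -225.9, 188.8]
orientation: [-3.13, 0.244, 0.007]
ft_force: [0.2, -0.2, 0.8]
width: 87.1
```

```bash
python3 - <<'E'
from h import *
np.set_printoptions(precision=3,suppress=True)
o=get_obs(); print(o['ee_pos'],o['orientation'],o['qpos'],o['ft_force'])
d=grab('scene','scene1');e=grab('top','top1')
a=cv2.imread('pics/scene1.png')[190:300,350:460];b=cv2.imread('pics/top1.png')[110:220,380:490]
cv2.imwrite('pics/crop1.png',np.hstack([cv2.resize(i,(400,400),interpolation=cv2.INTER_CUBIC) for i in(a,b)]))
E
```

```text
[ 474.997 -225.914  188.815] [-3.13   0.244  0.007] [-0.467  0.326  1.872 -0.     0.948  1.26 ] [ 0.211 -0.21   0.754]
```

View pics/crop1.png

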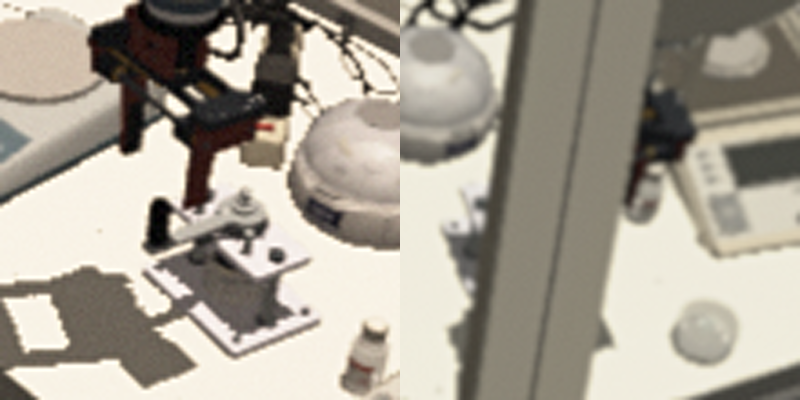

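The scene crop shows the knob top at about (158,203), between the two fingertips at (130,150) and (197,205), so the gripper is centred within a few mm. I'll descend and close loosely around the knob (cage it).

Request:
play_rows --plan "8.7 0 0 2.5 0 0 0;8.7 0 0 2.2 0 0 0;8.7 0 0 2.0 0 0 0;8.7 0 0 0 0 0 0;2.6 0 0 0 0 0 0;2.6 0 0 0 0 0 0;2.6 0 0 0 0 0 0;2.6 0 0 0 0 0 0;2.6 0 0 0 0 0 0;2.6 0 0 0 0 0 0"

```text
t: 5.58
ee_pos: [476.5, -226.6, 123.7]
orientation: [3.132, -0.244, -0.0]
ft_force: [0.3, -0.2, -0.1]
width: 30.5
```

```bash
python3 - <<'E'
from h import *
o=get_obs(); print(o['ee_pos'],o['ft_force'],o['width'])
d=grab('scene','scene2')
cv2.imwrite('pics/crop2.png',cv2.resize(cv2.imread('pics/scene2.png')[210:300,360:450],(540,540),interpolation=cv2.INTER_CUBIC))
E
```

```text
[ 476.49355725 -226.59976237  123.68037232] [ 0.3290429  -0.22193184 -0.07117416] 30.53537114160385
```

View pics/crop2.png

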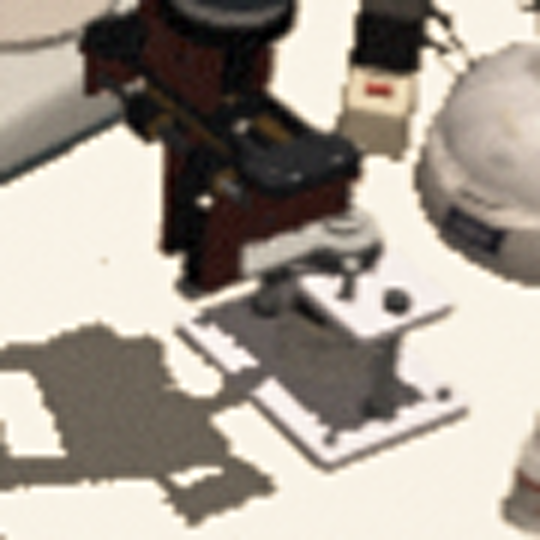

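The knob stands between the fingers. First working stroke now (knob to +y = tool -y, turning clockwise).

Request:
play_rows --plan "2.6 0 0 0 0 0 0;2.6 0.04 -0.92 0 0 0 5;2.6 0.04 -0.92 0 0 0 5;2.6 0.04 -0.92 0 0 0 5;2.6 0.04 -0.92 0 0 0 5;2.6 0.04 -0.92 0 0 0 5;2.6 0.04 -0.92 0 0 0 5;2.6 0.04 -0.92 0 0 0 5;2.6 0 0 0 0 0 0"

```text
t: 6.75
ee_pos: [504.5, -169.4, 123.5]
orientation: [2.914, -1.173, -0.001]
ft_force: [-0.8, -0.6, -0.2]
width: 25.9
```

Request:
play_rows --plan "2.6 0.01 -0.37 0 0 0 2;2.6 0 0 0 0 0 0"

```text
t: 7.0
ee_pos: [506.9, -167.2, 123.5]
orientation: [2.894, -1.223, -0.001]
ft_force: [-2.3, 0.2, 0.4]
width: 26.0
```

Request:
play_rows --plan "2.6 0.01 -0.37 0 0 0 2;2.6 0 0 0 0 0 0"

```text
t: 7.25
ee_pos: [509.8, -164.7, 123.6]
orientation: [2.872, -1.273, -0.001]
ft_force: [-2.6, -0.1, -0.6]
width: 26.0
```

Request:
play_rows --plan "2.6 0.01 -0.37 0 0 0 2;2.6 0 0 0 0 0 0"

```text
t: 7.5
ee_pos: [512.7, -162.3, 123.6]
orientation: [2.849, -1.323, -0.0]
ft_force: [-2.2, -0.6, -0.4]
width: 26.2
```

Request:
play_rows --plan "2.6 0.01 -0.2 0 0 0 1;2.6 0 0 0 0 0 0"

```text
t: 7.75
ee_pos: [514.4, -161.0, 123.6]
orientation: [2.837, -1.35, -0.001]
ft_force: [-2.8, -0.3, -0.8]
width: 26.1
```

Request:
play_rows --plan "2.6 0.01 -0.37 0 0 0 2;2.6 0 0 0 0 0 0"

```text
t: 8.0
ee_pos: [517.7, -158.7, 123.7]
orientation: [-2.813, 1.399, -0.001]
ft_force: [-2.1, -0.2, -0.0]
width: 26.1
```

```bash
python3 - <<'E'
from h import *
o=get_obs(); print(o['ee_pos'],o['ft_force'],o['width'])
d=grab('scene','scene3')
cv2.imwrite('pics/crop3.png',cv2.resize(cv2.imread('pics/scene3.png')[210:300,360:450],(540,540),interpolation=cv2.INTER_CUBIC))
E
```

```text
[ 517.69728643 -158.73891261  123.71214647] [-2.06125184 -0.22434182 -0.02998889] 26.11967455830034
```

View pics/crop3.png

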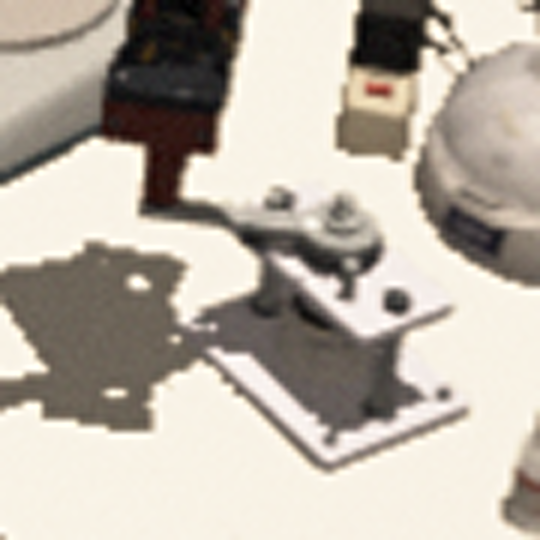

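The lever is following: its end is at (150,210) in the crop, under the finger. The stop hasn't been reached yet, so I'll go on in small steps.

Request:
play_rows --plan "2.6 0.01 -0.37 0 0 0 2;2.6 0 0 0 0 0 0"

```text
t: 8.3
ee_pos: [518.3, -158.6, 123.6]
orientation: [2.785, -1.444, -0.004]
ft_force: [-11.2, -11.8, 3.5]
width: 26.3
```

Request:
play_rows --plan "2.6 0.01 -0.37 0 0 0 2;2.6 0 0 0 0 0 0"

```text
t: 8.55
ee_pos: [518.7, -158.7, 123.4]
orientation: [2.756, -1.488, -0.009]
ft_force: [-21.9, -26.3, 9.8]
width: 26.3
```

```bash
python3 - <<'E'
from h import *
d=np.load('pics/scene3.npy',allow_pickle=True).item()
print(on(d,385,245.2,112), on(d,360+343/6,210+200/6,136))
E
```

```text
[ 504.81659953 -162.78247175  112.        ] [ 576.37145437 -245.39312308  136.        ]
```

The force rose to ~34 N, so the stop is reached at TCP (518,-159). Return stroke next, about 80° back.

Request:
play_rows --plan "2.6 0.01 0.55 0 0 0 -3;2.6 0.05 1.1 0 0 0 -6;2.6 0.05 1.1 0 0 0 -6;2.6 0.05 1.1 0 0 0 -6;2.6 0.05 1.1 0 0 0 -6;2.6 0.05 1.1 0 0 0 -6;2.6 0.05 1.1 0 0 0 -6;2.6 0.05 1.1 0 0 0 -6;2.6 0.05 1.1 0 0 0 -6;2.6 0.05 1.1 0 0 0 -6;2.6 0.05 1.1 0 0 0 -6;2.6 0.05 1.1 0 0 0 -6;2.6 0.05 1.1 0 0 0 -6;2.6 0.03 0.75 0 0 0 -4;2.6 0 0 0 0 0 0"

```text
t: 10.42
ee_pos: [483.5, -282.7, 124.0]
orientation: [3.083, 0.601, 0.002]
ft_force: [0.4, 0.9, 1.2]
width: 26.1
```

Request:
play_rows --plan "2.6 0.01 0.37 0 0 0 -2;2.6 0 0 0 0 0 0"

```text
t: 10.68
ee_pos: [484.5, -285.4, 123.8]
orientation: [3.073, 0.653, 0.001]
ft_force: [-0.3, 1.1, 0.5]
width: 26.5
```

Request:
play_rows --plan "2.6 0.01 0.37 0 0 0 -2;2.6 0 0 0 0 0 0"

```text
t: 10.92
ee_pos: [486.0, -288.7, 123.7]
orientation: [3.061, 0.707, 0.001]
ft_force: [0.4, 1.5, -0.1]
width: 26.4
```

Request:
play_rows --plan "2.6 -0.15 0.37 0 0 0 -2;2.6 0 0 0 0 0 0"

```text
t: 11.18
ee_pos: [486.1, -292.8, 123.7]
orientation: [3.048, 0.76, 0.0]
ft_force: [0.2, 0.6, -0.6]
width: 26.0
```

Request:
play_rows --plan "2.6 -0.15 0.37 0 0 0 -2;2.6 0 0 0 0 0 0"

```text
t: 11.42
ee_pos: [486.4, -296.7, 123.7]
orientation: [3.035, 0.813, -0.0]
ft_force: [-0.5, -0.3, -0.9]
width: 25.9
```

```bash
python3 - <<'E'
from h import *
d=grab('scene','scene4')
cv2.imwrite('pics/crop4.png',cv2.resize(cv2.imread('pics/scene4.png')[210:300,360:450],(540,540),interpolation=cv2.INTER_CUBIC))
E
```

```text
(no output)
```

View pics/crop4.png

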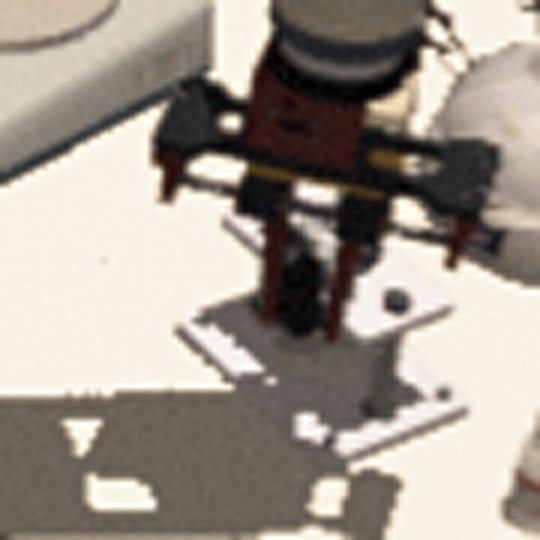

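The knob at (300,290) is still between the fingers. I'll carry on to the return stop.

Request:
play_rows --plan "2.6 0 0.37 0 0 0 -2;2.6 0 0 0 0 0 0"

```text
t: 11.72
ee_pos: [487.6, -298.7, 123.5]
orientation: [-3.017, -0.865, 0.002]
ft_force: [-0.9, 5.6, 2.5]
width: 26.0
```

Request:
play_rows --plan "2.6 0 0.3 0 0 0 -1.5;2.6 0 0 0 0 0 0"

```text
t: 11.98
ee_pos: [488.0, -298.9, 123.3]
orientation: [-3.001, -0.903, 0.004]
ft_force: [-3.5, 15.0, 8.9]
width: 25.9
```

Request:
play_rows --plan "2.6 0.03 -0.55 0 0 0 3;2.6 0.06 -1.1 0 0 0 6;2.6 0.06 -1.1 0 0 0 6;2.6 0.06 -1.1 0 0 0 6;2.6 0.06 -1.1 0 0 0 6;2.6 0.06 -1.1 0 0 0 6;2.6 0.06 -1.1 0 0 0 6;2.6 0.06 -1.1 0 0 0 6;2.6 0.06 -1.1 0 0 0 6;2.6 0.06 -1.1 0 0 0 6;2.6 0.06 -1.1 0 0 0 6;2.6 0.06 -1.1 0 0 0 6;2.6 0.06 -1.1 0 0 0 6;2.6 0.06 -1.1 0 0 0 6;2.6 0 0 0 0 0 0"

```text
t: 13.85
ee_pos: [506.9, -166.5, 123.6]
orientation: [2.877, -1.262, 0.0]
ft_force: [-1.4, -0.7, -0.2]
width: 25.9
```

Request:
play_rows --plan "2.6 0.01 -0.37 0 0 0 2;2.6 0 0 0 0 0 0"

```text
t: 14.1
ee_pos: [509.2, -164.5, 123.6]
orientation: [2.855, -1.311, -0.001]
ft_force: [-2.7, -0.7, 0.2]
width: 26.2
```

Request:
play_rows --plan "2.6 0.01 -0.37 0 0 0 2;2.6 0.01 -0.37 0 0 0 2;2.6 0 0 0 0 0 0"

```text
t: 14.48
ee_pos: [515.1, -159.9, 123.6]
orientation: [2.807, -1.41, -0.001]
ft_force: [-1.7, -0.2, -0.0]
width: 26.3
```

Request:
play_rows --plan "2.6 0.01 -0.37 0 0 0 2;2.6 0 -0.1 0 0 0 0;2.6 0 0 0 0 0 0"

```text
t: 14.85
ee_pos: [517.6, -157.9, 123.5]
orientation: [2.781, -1.457, -0.004]
ft_force: [-7.7, -4.7, 3.1]
width: 26.0
```

Request:
play_rows --plan "2.6 0.03 0.55 0 0 0 -3;2.6 0.06 1.1 0 0 0 -6;2.6 0.06 1.1 0 0 0 -6;2.6 0.06 1.1 0 0 0 -6;2.6 0.06 1.1 0 0 0 -6;2.6 0.06 1.1 0 0 0 -6;2.6 0.06 1.1 0 0 0 -6;2.6 0.06 1.1 0 0 0 -6;2.6 0.06 1.1 0 0 0 -6;2.6 0.06 1.1 0 0 0 -6;2.6 0.06 1.1 0 0 0 -6;2.6 0.06 1.1 0 0 0 -6;2.6 0.06 1.1 0 0 0 -6;2.6 0.03 0.75 0 0 0 -4;2.6 0 0 0 0 0 0"

```text
t: 16.73
ee_pos: [483.5, -286.8, 123.8]
orientation: [3.075, 0.642, 0.002]
ft_force: [0.0, 1.0, 0.7]
width: 26.3
```

Request:
play_rows --plan "2.6 -0.1 0.37 0 0 0 -2;2.6 -0.1 0.37 0 0 0 -2;2.6 0 0 0 0 0 0"

```text
t: 17.1
ee_pos: [484.4, -293.8, 123.8]
orientation: [3.051, 0.747, 0.001]
ft_force: [-0.1, 0.1, -0.1]
width: 26.1
```

Request:
play_rows --plan "2.6 0 0.37 0 0 0 -2;2.6 0 0.2 0 0 0 -1;2.6 0 0 0 0 0 0"

```text
t: 17.48
ee_pos: [487.0, -298.6, 123.7]
orientation: [-3.031, -0.827, -0.0]
ft_force: [-0.2, 2.2, 1.3]
width: 25.9
```

Request:
play_rows --plan "2.6 0.03 -0.55 0 0 0 3;2.6 0.06 -1.1 0 0 0 6;2.6 0.06 -1.1 0 0 0 6;2.6 0.06 -1.1 0 0 0 6;2.6 0.06 -1.1 0 0 0 6;2.6 0.06 -1.1 0 0 0 6;2.6 0.06 -1.1 0 0 0 6;2.6 0.06 -1.1 0 0 0 6;2.6 0 0 0 0 0 0"

```text
t: 18.6
ee_pos: [474.6, -220.0, 123.8]
orientation: [3.114, -0.395, -0.003]
ft_force: [-7.2, -11.0, 1.3]
width: 26.2
```

Request:
play_rows --plan "2.6 0.06 -1.1 0 0 0 6;2.6 0.06 -1.1 0 0 0 6;2.6 0.06 -1.1 0 0 0 6;2.6 0.06 -1.1 0 0 0 6;2.6 0.06 -1.1 0 0 0 6;2.6 0 0 0 0 0 0"

```text
t: 19.35
ee_pos: [498.2, -172.3, 123.4]
orientation: [2.904, -1.186, -0.013]
ft_force: [-18.2, -10.7, 13.6]
width: 26.4
```

Request:
play_rows --plan "2.6 0.01 -0.37 0 0 0 2;2.6 0.01 -0.37 0 0 0 2;2.6 0.01 -0.37 0 0 0 2;2.6 0 0 0 0 0 0"

```text
t: 19.85
ee_pos: [508.8, -164.0, 123.3]
orientation: [2.84, -1.338, -0.007]
ft_force: [-8.0, -2.3, 5.0]
width: 26.2
```

The resistance rose to ~21 N and then eased, which fits the foot pressing and then slipping. I'll finish this stroke and do one more to make sure.

Request:
play_rows --plan "2.6 0.01 -0.37 0 0 0 2;2.6 0.01 -0.37 0 0 0 2;2.6 0 0 0 0 0 0"

```text
t: 20.23
ee_pos: [513.6, -159.7, 123.2]
orientation: [2.791, -1.436, -0.01]
ft_force: [-11.5, -2.7, 7.4]
width: 26.4
```

Request:
play_rows --plan "2.6 0.03 0.55 0 0 0 -3;2.6 0.06 1.1 0 0 0 -6;2.6 0.06 1.1 0 0 0 -6;2.6 0.06 1.1 0 0 0 -6;2.6 0.06 1.1 0 0 0 -6;2.6 0.06 1.1 0 0 0 -6;2.6 0.06 1.1 0 0 0 -6;2.6 0.06 1.1 0 0 0 -6;2.6 0.06 1.1 0 0 0 -6;2.6 0.06 1.1 0 0 0 -6;2.6 0.06 1.1 0 0 0 -6;2.6 0.06 1.1 0 0 0 -6;2.6 0.06 1.1 0 0 0 -6;2.6 0.03 0.75 0 0 0 -4;2.6 0 0 0 0 0 0"

```text
t: 22.1
ee_pos: [483.2, -289.8, 123.8]
orientation: [3.069, 0.666, 0.001]
ft_force: [-0.6, -0.5, 0.7]
width: 26.2
```

```bash
python3 - <<'E'
from h import *
o=get_obs(); print(o['ee_pos'],o['ft_force'],o['width'])
d=grab('scene','scene5')
cv2.imwrite('pics/crop5.png',cv2.resize(cv2.imread('pics/scene5.png')[210:300,360:450],(540,540),interpolation=cv2.INTER_CUBIC))
E
```

```text
[ 483.24295558 -289.84141176  123.77192564] [-0.5595633  -0.52534538  0.71694429] 26.188027040104597
```

View pics/crop5.png

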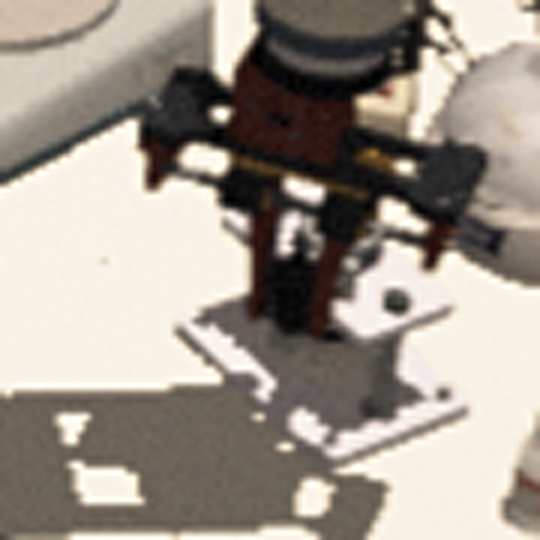

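The knob is still held at (290,290). Now a fourth stroke in chunks, watching the force.

Request:
play_rows --plan "2.6 -0.1 0.37 0 0 0 -2;2.6 -0.1 0.37 0 0 0 -2;2.6 0 0.3 0 0 0 -2;2.6 0 0 0 0 0 0"

```text
t: 22.65
ee_pos: [485.7, -299.3, 123.6]
orientation: [-3.03, -0.827, 0.0]
ft_force: [-0.9, 1.0, 0.9]
width: 26.1
```

Request:
play_rows --plan "2.6 0.03 -0.55 0 0 0 3;2.6 0.06 -1.1 0 0 0 6;2.6 0.06 -1.1 0 0 0 6;2.6 0.06 -1.1 0 0 0 6;2.6 0 0 0 0 0 0"

```text
t: 23.28
ee_pos: [472.8, -264.6, 123.8]
orientation: [3.127, 0.26, 0.0]
ft_force: [-0.8, -9.8, -4.1]
width: 25.7
```

Request:
play_rows --plan "2.6 0.06 -1.1 0 0 0 6;2.6 0.06 -1.1 0 0 0 6;2.6 0.06 -1.1 0 0 0 6;2.6 0 0 0 0 0 0"

```text
t: 23.78
ee_pos: [471.8, -230.9, 123.7]
orientation: [3.132, -0.233, -0.001]
ft_force: [-2.1, -4.2, 1.2]
width: 25.8
```

Request:
play_rows --plan "2.6 0.06 -1.1 0 0 0 6;2.6 0.06 -1.1 0 0 0 6;2.6 0.06 -1.1 0 0 0 6;2.6 0 0 0 0 0 0"

```text
t: 24.28
ee_pos: [482.0, -198.9, 123.7]
orientation: [3.058, -0.716, -0.001]
ft_force: [-3.4, -2.3, 1.8]
width: 26.1
```

Request:
play_rows --plan "2.6 0.06 -1.1 0 0 0 6;2.6 0.06 -1.1 0 0 0 6;2.6 0.01 -0.37 0 0 0 2;2.6 0 0 0 0 0 0"

```text
t: 24.78
ee_pos: [493.3, -178.8, 123.5]
orientation: [2.947, -1.08, -0.009]
ft_force: [-14.5, -8.3, 9.8]
width: 26.2
```

Request:
play_rows --plan "2.6 0.05 -0.37 0 0 0 2;2.6 0 0 0 0 0 0"

```text
t: 25.02
ee_pos: [495.3, -176.3, 123.4]
orientation: [2.927, -1.132, -0.011]
ft_force: [-14.7, -9.1, 11.0]
width: 26.2
```

Request:
play_rows --plan "2.6 0.05 -0.37 0 0 0 2;2.6 0 0 0 0 0 0"

```text
t: 25.28
ee_pos: [497.3, -173.9, 123.2]
orientation: [2.906, -1.183, -0.014]
ft_force: [-18.9, -10.3, 11.7]
width: 25.7
```

Request:
play_rows --plan "2.6 0.05 -0.37 0 0 0 2;2.6 0 0 0 0 0 0"

```text
t: 25.52
ee_pos: [504.0, -170.7, 123.4]
orientation: [2.888, -1.236, -0.003]
ft_force: [-5.3, -1.3, -0.3]
width: 26.2
```

Request:
play_rows --plan "2.6 0.05 -0.37 0 0 0 2;2.6 0 0 0 0 0 0;2.6 0 0 0 0 0 0"

```text
t: 25.9
ee_pos: [506.9, -168.2, 123.3]
orientation: [2.866, -1.285, -0.004]
ft_force: [-6.1, -1.6, 1.8]
width: 25.7
```

The load built up to ~21 N and then let go suddenly, at the same spot as in stroke 3. That looks like slipping at the end of travel. I'll release, lift and look at the foot and tin.

Request:
play_rows --plan "2.6 0 0.3 0 0 0 0;5 0 0 0 0 0 0;5 0 0 0 0 0 0;5 0 0 0 0 0 0;5 0 0 -2.5 0 0 0;5 0 0 -5 0 0 0;5 0 0 -5 0 0 0;5 0 0 0 0 0 0"

```text
t: 26.9
ee_pos: [508.9, -171.0, 253.0]
orientation: [-2.865, 1.287, -0.014]
ft_force: [0.2, 0.4, 0.1]
width: 50.1
```

```bash
python3 - <<'E'
from h import *
d=grab('scene','scene6')
a=cv2.imread('pics/scene0.png');b=cv2.imread('pics/scene6.png')
cv2.imwrite('pics/crop6.png',np.hstack([cv2.resize(i[236:296,383:443],(400,400),interpolation=cv2.INTER_CUBIC) for i in(a,b)]))
E
```

```text
(no output)
```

View pics/crop6.png

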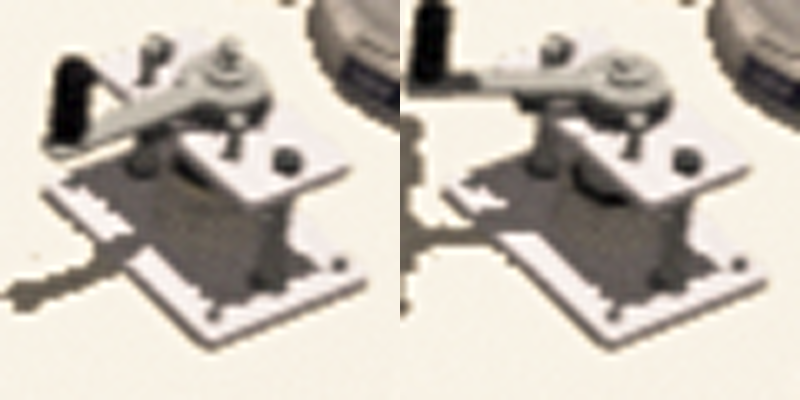

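In the crops, before (left) the foot is high and the stem sticks out at (230,45). After (right) the stem has sunk to lever level at (628,68), and the dark foot sits on the lid at (603,190). The tin stands flat and central. Four strokes with 20° slack each give at least ~3.4 rad, more than the 2.6 rad end stop. The gripper is clear, so I'm handing in.

```bash
python3 -c "
from h import *
o=get_obs();print(o['t'],o['ft_force'],abs(o['qvel']).max())
print(close_job())"
```

```text
26.95 [-0.12922398  0.40205993  0.18592239] 0.04729969032217001
the job is handed in; nothing more can be done
None
```

The clamp with the tin is tightened, and I handed the job in at 26.95 s of the 51 s allowed. No verdict was reported, and the screw angle could not be read directly.

**What I did:** I took the steel clamp at scene pixel (412,262), the one with the round metal tin. I left the steel clamp with the red-brown stopper and the pink look-alike alone. With the fingers closed loosely around the knob, I made four working strokes and three return strokes, then opened the fingers and lifted clear.

**What the checks showed:**
- **Screw:** The force at the knob built up to about 21 N late in strokes 3 and 4 and then dropped, which fits slipping at the 2.6 rad stop. Even allowing 20° of slack per stroke, the lever travel adds up to about 3.4 rad. I took the screw as fully down on that basis.
- **Foot and tin:** In the last picture the stem has sunk, the foot sits on the lid, and the tin looks flat and central. I judged the tin's position by eye and did not measure it.
- **Robot:** The gripper was 253 mm up and clear, with the wrist force near zero. The highest wrist force I read was about 36 N, when I pushed into a stop pin at the end of stroke 1.

**What did not match:** The 21 N peaks are well above the 3 to 7 N stated for the knob. The stop pins also came about 5° away from where my first estimate of the clamp's direction put them.

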